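# Jog the build plate up out of the beaker

## Robot

A 7-joint arm with a two-finger parallel gripper is mounted at the origin on the work surface. World frame = base frame: x ahead of the robot, y to its left, z up, the work surface at z = 0. Lengths are in m, angles in rad, forces in N, time in s.
With the tool pointing down it reaches from about 0.425 to 0.875 m from the base axis. Payload 4.7 kg.
Tool frame: the origin (TCP) lies midway between the tips of the shut fingers; the grasp point (between the pads) lies 19 mm behind it; z points along the fingers, y is the line along which they close (so a half turn about z gives the same grasp; the last joint's range is limited). The gripper opens to 85 mm and grips with 20 to 120 N. Pads are 22 mm wide; open, the fingers measure 114 mm over their backs; the gripper's body (76 mm by 85 mm) begins 54 mm behind the grasp point. The pads swing forward as they close: fully open they stand 13 mm farther back than shut.
Start: joints at [1.256, 0.321, -0.07, 1.45, 0.023, 1.371, -0.057], TCP at [0.21, -0.615, 0.231] pointing down, gripper open.
Joint ranges: [-2.86, 2.86], [-0.3, 2.09], [-1.38, 1.24], [0.06, 2.45], [-1.56, 4.7], [0.09, 2.05], [-2.69, 2.69]. Speed limits (rad/s): [2.57, 2.57, 3.14, 3.14, 3.14, 3.14, 3.14].

## Interface

Orientations are given as a unit quaternion [x, y, z, w].
In Python, from rig import arm gives the robot as it stands.
- The arm moves only by the tool arm_command, never from a script. Its argument "plan" is text: rows parted by semicolons, each of 7 numbers parted by spaces: the shift along the tool's x, y, z normalised to -1 to 1, where 1 is 1 m, then the turn, a rotation vector about the tool's x, y, z normalised to -1 to 1, where 1 is 60 degrees, then the closure, from 0 (fully open) to 1 (shut). In form: x y z ax ay az hand; .... A call has exactly 8 rows; each row is the pose to reach, as a shift and turn from the pose commanded when the call began, along the tool's axes at that moment; what a row does not reach only later rows make up. A row lasts 1/8 s, in which the tool goes at most 62.5 mm and 10.7 degrees, less where a joint would pass 70% of its speed; a pose out of reach is approached as far as the arm can. A call with a number of a shift or a turn outside -1 to 1 is refused whole. A call with a gripper value outside its range is refused whole. The fingers move at their own pace and stop on an object; "squeeze" is the grip in N (left out, the last holds). Time passes only in rows, so rows that repeat a pose let the fingers close, or fill a call up. It gives the time, the measured TCP pose, the force, the opening and the grip force at its end, in the units of the state.
- arm.get_state(): the state, without advancing time (a new reading comes with each control period).
- arm.get_image(name): name is "scene" or "side" or "wrist"; returns the picture (480x640x3 uint8, red, green, blue); there is no depth.
- arm.calibration(name): a dict with "fx", "fy", "cx", "cy" (pixels), "camera_from_world" (4x4, takes a point from world to camera coordinates). Camera axes: x right, y up, looking along -z (the intrinsics and any distortion apply to the point x, -y, -z); pixel columns grow to the right and rows downward; lengths in m; the calibration is good to about 2 mm. A picture is of the moment at which its call begins: read the wrist's pose just before it. calibration takes no time and is no camera call; for the wrist camera it gives the pose at the moment of the call.
- arm.hand_in(): hands the job in; it is judged then, once.
Trained networks look in the newest picture that a camera, given by its name, has taken for a name from the list of things; names that differ only in an ending like _2 or _b are one class to them, and where a whole thing is asked for, a point or a joint stands for the part that bears it (a point fixed in the world has none). Each returns a list of dicts, best first, with "p" (0 to 1); they miss things now and then, are a little off and sometimes report something else, mostly with a low value. They report only what shows in the picture. A call takes as long as a camera call.
- arm.spot_in(label, camera): "pixel" ([column, row] in pixels, amid what is visible of it).
- arm.cut_out(label, camera): "pixels" (480x640 bool, what is visible of it) and "pixel" ([column, row] in pixels, amid what is visible of it).
The state is a dict: "clock": time; "joint_pos": joint angles; "qd": joint speeds; "joint_torque": joint torques, N m; "tcp_pos": TCP position; "tool_rot": TCP orientation; "wrist_force": force on the tool from outside, world axes, zero at the start; "moment": the same for the moment, N m; "gripper_width": finger opening in m; "gripper_force": force on a finger pad.
Only numpy, scipy, OpenCV 4.12 (cv2) and the standard library are available. Lean on these libraries where they do the work, as an engineer would, in place of code of your own. Each camera call takes 0.05 s, during which the arm holds its last target. There are 200 camera calls.

## Task

The printing rig's build plate is down inside the beaker and has to come up clear of the rim. Flip the rig's drive switch on (lever up the panel), hold the green jog button fully down for about four seconds in one go, let it go, and then flip the drive switch off again. Do not push on the beaker or the lift with the arm, and leave everything else on the bench where it is.

Things in the scene. Friction and masses are not known exactly. Their poses are not given: they have to be found in the camera images.
- rig: Plywood printing rig, fixed; place and yaw vary. Origin on the bench; x from the panel to the tower, y left, z up. Foot x -142 to 152, y +-105 mm, front sloping (the panel), flat top 93 mm high behind x = -48. Tower 460 mm high at x 130 to 205, y +-54. Retort stand on the right: base plate x -10 to 190, y -222 to -108, rod 12 mm thick, 470 mm high at x 55, y -165; its ring clamp holds the beaker.
- panel: Grey control panel on the rig's sloping front, 112 mm along the slope, 198 wide, 35 degrees from level. Origin: centre of its surface, 61.5 mm above the bench; z out of the surface (leaning to the robot's side), x up the slope, y left. The beaker hangs over its upper edge: a tool pointing straight down on the controls strikes beaker or ring; one held square to the panel is clear.
- jog_top (a point): Centre of the top face of the green jog button (round, 28 mm across, stands 17 mm out of the panel in a steel bezel 37 mm across and 7 mm high). It lies at x = 22, y = 55 mm of the panel frame and moves into the panel along the panel's -z. A white up-arrow is below it on the panel.
- jog (a joint): Travel of the jog button in m: 0 out, 0.006 fully down. Spring return; it starts to move at 2.5 N and is fully down at 4.9 N. With the drive switched on, the lift rises at about 15 mm/s as long as the button is held down, and stops within 4 mm when it is let go; with the drive off nothing moves.
- switch_tip (a point): Outer end of the drive switch's steel bat lever: 32 mm from pivot to this end, 10 mm thick near the end, 7 mm at the root. Pivot at x -15, y -55, z 10 mm of the panel frame, in a steel bush 13 mm across and 10 high. The lever swings in the panel's x-z plane: leaning 0.4 rad down the slope it is off (red mark), 0.4 rad up the slope it is on (green mark).
- drive_switch (a joint): Angle of the drive switch's lever in rad: 0 off (leaning down the slope), 0.8 on (leaning up the slope). Snap-over: resists with 0.08 N m at either end (2.5 N at the lever's end), falling to nothing at the centre 0.4, past which it snaps over by itself.
- beaker: Clear glass beaker, 104 mm across, 145 mm high, held in the ring clamp (ring 120 mm across over all, 75 mm up the beaker). Fixed to the rig; origin: centre of its underside, 150 mm above the bench, at x = -15, y = 0 mm of the rig, so that it overhangs the upper edge of the panel.
- rim (a point): Centre of the beaker's mouth, 295 mm above the bench.
- plate (a point): Centre of the underside of the build plate, an aluminium disc 56 mm across and 6 mm thick that hangs on a rod in the beaker; at the start 40 mm below the rim.
- lift: The lift: black carriage on the tower, aluminium arm reaching forward over the beaker, rod and build plate. Slides straight up with the plate; end stop about 95 mm above the usual start. Origin: level with the plate's underside, 15 mm behind its centre.
- spray: Bystander: aluminium spray bottle with white trigger head, 60 mm across, 175 mm high; origin under its centre.
- resin: Bystander: black bottle, 88 mm across, 190 mm high; origin under its centre.
- cup: Bystander: white plastic cup, 72 mm across, 85 mm high; origin under its centre.
- jar: Bystander: small amber jar with white lid, 48 mm across, 62 mm high, beside the rig's foot on its left; origin under its centre.
- driver: Bystander: screwdriver with red handle lying in front of the rig; origin under its middle.
- spare_plate: Bystander: spare aluminium build plate, 56 mm across, 8 mm thick, lying in front of the rig; origin under its centre.

How it is judged:
On the way, in this order (a step that is already met when the one before it is completed fails the run):
1. the drive switch has been flipped on (value of joint drive_switch above 0.6 rad), for 0.2 s.
2. the jog button is held down (at least half its travel) for at least 3 s without a break, with the drive on (value of joint jog above 0.003 m and value of joint drive_switch above 0.6 rad), for 3 s.
3. the jog button has been let go in time: the plate has risen 46 to 80 mm (value of joint jog below 0.001 m and distance of plate from where it was at the start of the episode between 0.046 and 0.08 m), for 0.2 s.
At the end, for the whole second after the job is handed in: The drive switch is off again (lever within 0.15 rad of its off end), the jog button is out (under 1 mm of travel), and the build plate is at rest 46 to 80 mm above where it started (60 mm is 4 s at 15 mm/s), clear of the beaker's rim (all of step 3 and value of joint drive_switch below 0.15 rad and linear speed of lift below 0.002 m/s); the robot touches nothing.
It fails at once if the beaker is pushed with more than 4 N (contact force between any of the arm, the fingers and beaker above 4 N).
It fails at once if the lift is pushed by the robot with more than 4 N (contact force between any of the arm, the fingers and lift above 4 N).
It fails at once if a bystander (spray bottle, black bottle, cup, jar, screwdriver, spare plate) is moved more than 20 mm (distance of any of spray, resin, cup, jar, driver, spare_plate from where it was at the start of the episode above 0.02 m).
It also fails if it takes over 50 s, if anything falls off the work surface, if the arm or the gripper's body presses on something with over 40 N, if the wrist force passes 120 N, or if a joint passes its speed limit or range.

## Working session

There is one attempt and no reset: what is moved stays moved. The work goes in short steps, Python scripts to look and compute and a tool call to move; the robot and the scene stay as the last step left them, time stands still between calls to the robot, and variables do not carry over. Pictures are saved under pics/ and viewed, at most 11 in all, crops included, and the job is handed in when it is done.

Besides the shell and the picture viewer there is one more tool, called by a JSON object that holds its "fn" and its "kwargs", one argument or row to a line. arm_command: Moves the arm, as the interface text tells. Its arguments: {"type":"object","properties":{"plan":{"type":"string"},"squeeze":{"type":"number"}},"required":["plan"]}

```bash
mkdir -p pics
cat > h.py <<'E'
import numpy as np, cv2
from rig import arm
def snap(c,name=None):
    im=arm.get_image(c)
    if name: cv2.imwrite('pics/'+name+'.png',im[:,:,::-1])
    return im
E
python3 - <<'E'
from h import *
s=arm.get_state();print({k:np.round(v,3).tolist() for k,v in s.items()})
for c in('scene','side'):
    snap(c,c+'0'); k=arm.calibration(c); print(c,{a:np.round(b,4).tolist() for a,b in k.items()})
    for l in('rig','panel','jog_top','switch_tip','beaker','rim','plate','spray','resin','cup','jar','driver','spare_plate'):
        try: print(l,[(np.round(d['pixel']).tolist(),round(d['p'],2)) for d in arm.spot_in(l,c)[:2]])
        except Exception as e: print(l,e)
E
```

```text
{'clock': 0.0, 'joint_pos': [1.256, 0.322, -0.07, 1.452, 0.023, 1.371, -0.057], 'qd': [-0.002, 0.0, -0.001, 0.0, -0.0, -0.0, 0.001], 'joint_torque': [-0.0, -49.359, -0.382, -31.434, 0.013, 0.011, 0.0], 'tcp_pos': [0.21, -0.615, 0.23], 'tool_rot': [0.987, 0.164, -0.0, -0.001], 'wrist_force': [-0.34, -0.196, -0.348], 'moment': [-0.025, -0.036, 0.056], 'gripper_force': 0.0, 'gripper_width': 0.085}
scene {'fx': 487.251, 'fy': 487.251, 'cx': 320.9309, 'cy': 240.4018, 'camera_from_world': [[0.9867, -0.1624, -0.0098, -0.563], [0.1295, 0.7481, 0.6508, -0.181], [-0.0983, -0.6434, 0.7592, -1.1613], [0.0, 0.0, 0.0, 1.0]]}
rig [([398.0, 222.0], 0.89)]
panel [([322.0, 243.0], 0.94), ([330.0, 454.0], 0.68)]
jog_top [([360.0, 190.0], 0.22)]
switch_tip [([310.0, 251.0], 0.59)]
beaker [([357.0, 190.0], 0.62)]
rim [([360.0, 188.0], 0.83), ([329.0, 454.0], 0.55)]
plate [([402.0, 148.0], 0.86)]
spray [([253.0, 158.0], 0.72)]
resin [([305.0, 159.0], 0.87)]
cup [([398.0, 152.0], 0.58)]
jar []
driver [([283.0, 238.0], 0.57)]
spare_plate [([277.0, 293.0], 0.71)]
side {'fx': 539.4471, 'fy': 539.4471, 'cx': 321.3514, 'cy': 243.4319, 'camera_from_world': [[-0.9023, -0.4309, -0.0108, 0.4915], [0.2935, -0.6327, 0.7167, -0.285], [-0.3156, 0.6435, 0.6973, -1.3876], [0.0, 0.0, 0.0, 1.0]]}
rig [([246.0, 240.0], 0.74)]
panel [([288.0, 290.0], 0.56), ([264.0, 233.0], 0.38)]
jog_top [([276.0, 294.0], 0.49)]
switch_tip [([269.0, 295.0], 0.55)]
beaker [([262.0, 233.0], 0.9)]
rim [([263.0, 233.0], 0.9)]
plate [([233.0, 180.0], 0.55), ([287.0, 291.0], 0.17)]
spray [([281.0, 400.0], 0.77)]
resin [([233.0, 374.0], 0.7), ([315.0, 333.0], 0.24)]
cup [([385.0, 190.0], 0.78)]
jar [([237.0, 323.0], 0.88), ([245.0, 239.0], 0.49)]
driver [([316.0, 332.0], 0.83)]
spare_plate [([263.0, 232.0], 0.59), ([347.0, 292.0], 0.58)]
```

View pics/scene0.png

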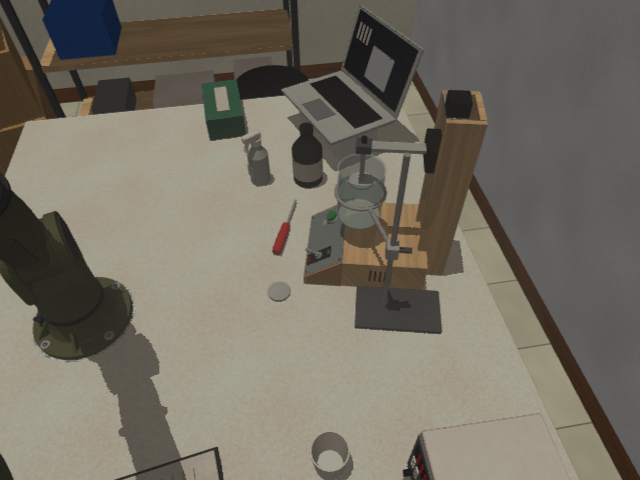

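View pics/side0.png

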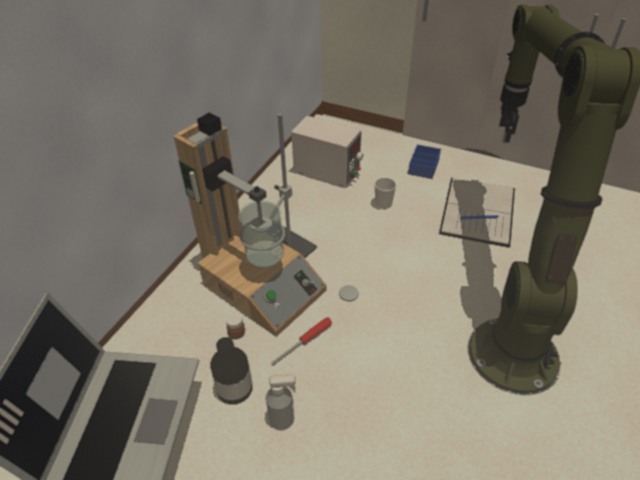

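The scene view shows the rig's panel facing the robot, with the jog button near (332,215) and the switch near (318,256). In the side view they are near (271,296) and (303,278). I'll enlarge both.

Run:
```python
import cv2,numpy as np
a=cv2.imread('pics/scene0.png')[190:310,290:390]
b=cv2.imread('pics/side0.png')[230:350,240:340]
cv2.imwrite('pics/crop0.png',np.hstack([cv2.resize(a,None,fx=4,fy=4,interpolation=2),cv2.resize(b,None,fx=4,fy=4,interpolation=2)]))
```

```text
(no output)
```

View pics/crop0.png

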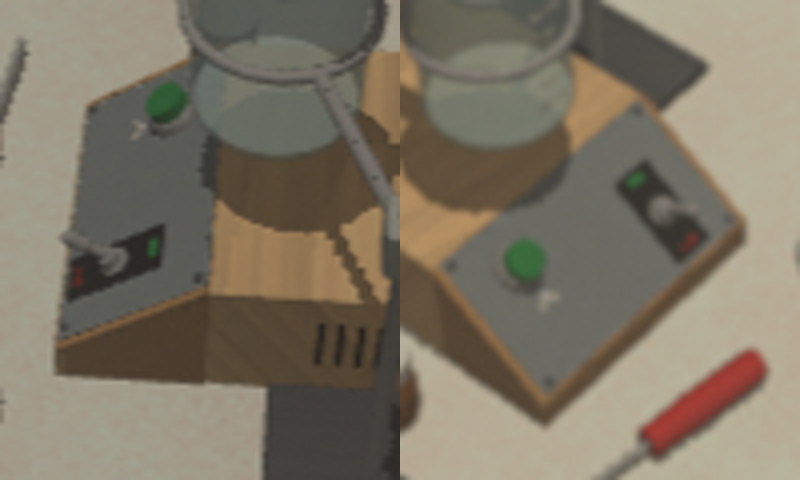

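```bash
cat > fit.py <<'E'
from h import *
from scipy.optimize import least_squares
from scipy.spatial.transform import Rotation as R
Rp=np.array([[.8192,0,-.5736],[0,1,0],[.5736,0,.8192]]); P0=np.array([-.096,0,.0615])
def pan(x,y,z): return P0+Rp@(np.array([x,y,z])/1000)
J=pan(22,55,17)
def tip(q): a=q-.4; return pan(-15+32*np.sin(a),-55,10+32*np.cos(a))
def rigw(p,q): return R.from_euler('z',q[2]).apply(p)+[q[0],q[1],0]
def proj(k,p):
    c=k['camera_from_world']; v=c[:3,:3]@p+c[:3,3]
    return np.array([k['cx']+k['fx']*v[0]/-v[2],k['cy']+k['fy']*v[1]/v[2]])
E
cat > fit1.py <<'E'
from fit import *
c=np.array
obs=[('scene',J,(331.5,215)),('scene',tip(0),(306.5,249.5)),('scene',c([-.142,-.105,0]),(304,283.5)),
('scene',pan(-56,-99,0),(305.3,274.5)),('scene',pan(56,-99,0),(342.5,262.5)),('scene',pan(-56,99,0),(312.5,216)),
('side',J,(271.5,294.5)),('side',tip(0),(312.5,283)),('side',pan(56,-99,0),(300,255.8)),('side',pan(-56,-99,0),(325.5,285.5)),
('side',pan(-56,99,0),(275.5,329.5)),('side',pan(56,99,0),(250,295.5)),('side',c([-.142,.105,0]),(276.3,336))]
K={k:arm.calibration(k) for k in('scene','side')}
f=lambda q:np.concatenate([proj(K[a],rigw(p,q))-u for a,p,u in obs])
r=least_squares(f,[.75,-.1,0],loss='soft_l1');q=r.x
print(q,np.round(f(q).reshape(-1,2),1).tolist())
print('jog',rigw(J,q),'tip off',rigw(tip(0),q),'on',rigw(tip(.8),q))
# bench-level bystanders, rough
def ray(k,u,z):
    C=K[k]['camera_from_world'];d=C[:3,:3].T@c([(u[0]-K[k]['cx'])/K[k]['fx'],-(u[1]-K[k]['cy'])/K[k]['fy'],-1]);o=-C[:3,:3].T@C[:3,3];return np.round(o+d*(z-o[2])/d[2],3)
print('driver',ray('side',(329,323),.01),ray('side',(274,362),.01),'spare',ray('side',(348,293),.008),'jar',ray('side',(236,326),.05),'cup',ray('side',(385,195),.05))
np.save('q.npy',q)
Rz=R.from_euler('z',q[2]).as_matrix()
print('panel normal',Rz@Rp[:,2],'up',Rz@Rp[:,0])
E
python3 fit1.py
```

```text
[ 0.69231621  0.07221009 -0.25122522] [[-0.8, -0.7], [-1.1, -1.1], [-0.0, 0.2], [-1.4, 0.3], [-0.8, -1.5], [-0.6, 0.4], [-0.5, -0.9], [0.9, -1.3], [-1.1, -2.1], [-1.4, -1.2], [0.5, -1.5], [-1.1, -0.3], [-1.1, 0.1]]
jog [0.62101384 0.14729214 0.0880456 ] tip off [0.54193562 0.05402239 0.07808521] on [0.56171145 0.04894698 0.09238091]
driver [0.466 0.116 0.01 ] [0.541 0.287 0.01 ] spare [ 0.463 -0.004  0.008] jar [0.668 0.255 0.05 ] cup [ 0.508 -0.41   0.05 ]
panel normal [-0.55559388  0.14259174  0.8192    ] up [ 0.79348414 -0.20364567  0.5736    ]
```

The fit is consistent, with residuals of 1–2 px. Next is a helper that turns a goal in the panel frame into a tool-frame shift and turn.

```bash
cat > go.py <<'E'
import sys
from fit import *
def go(*goals):
    s=arm.get_state();q=np.load('q.npy');Rz=R.from_euler('z',q[2]).as_matrix()
    T=R.from_quat(s['tool_rot']).as_matrix();Rg=Rz@np.c_[Rp[:,0],-Rp[:,1],-Rp[:,2]]
    e=Rz.T@(s['tcp_pos']-[q[0],q[1],0])
    print('t',round(s['clock'],2),'panel pos mm',np.round(Rp.T@(e-P0)*1000,1),'F tool',np.round(T.T@s['wrist_force'],1),'w',round(s['gripper_width'],3),'q',np.round(s['joint_pos'],2))
    rv=R.from_matrix(T.T@Rg).as_rotvec()/np.radians(60)
    for g in goals: print(g,'shift',np.round(T.T@(rigw(pan(*g),q)-s['tcp_pos']),4),'turn',np.round(rv,3),'world',np.round(rigw(pan(*g),q),3))
if __name__=='__main__': go(*[tuple(map(float,a.split(','))) for a in sys.argv[1:]])
E
python3 go.py=-1 2>/dev/null; python3 go.py -52,-55,120 -52,-55,20
python3 - <<'E'
from h import *
k=arm.calibration('wrist')['camera_from_world'];s=arm.get_state()
from scipy.spatial.transform import Rotation as R
print(R.from_quat(s['tool_rot']).inv().apply(-k[:3,:3].T@k[:3,3]-s['tcp_pos']))
E
```

```text
t 1.4 panel pos mm [ -66.7 -785.8  254.1] F tool [-0.2 -0.6 -0.7] w 0.085 q [ 1.26  0.32 -0.07  1.45  0.02  1.37 -0.06]
(-52.0, -55.0, 120.0) shift [ 0.475  -0.5625  0.1013] turn [-0.169  0.567  0.536] world [0.478 0.071 0.13 ]
(-52.0, -55.0, 20.0) shift [ 0.5229 -0.5311  0.1832] turn [-0.169  0.567  0.536] world [0.533 0.056 0.048]
[ 0.06775216  0.00045706 -0.14193746]
```

{"fn": "arm_command", "kwargs": {
  "plan": "0.1 -0.12 0 -0.03 0.1 0.1 1;0.2 -0.23 0.02 -0.06 0.2 0.2 1;0.28 -0.33 0.04 -0.1 0.3 0.3 1;0.36 -0.43 0.06 -0.13 0.43 0.4 1;0.43 -0.5 0.08 -0.15 0.5 0.48 1;0.475 -0.562 0.101 -0.169 0.567 0.536 1;0.475 -0.562 0.101 -0.169 0.567 0.536 1;0.475 -0.562 0.101 -0.169 0.567 0.536 1",
  "squeeze": 20
}}

```text
clock: 2.4
tcp_pos: [0.4054, -0.2494, 0.1184]
tool_rot: [0.947, -0.125, 0.294, 0.021]
wrist_force: [2.0, -0.7, -0.6]
gripper_width: 0.0001
gripper_force: 0.0
```

```bash
python3 go.py -52,-55,120
```

```text
t 2.4 panel pos mm [ -50.9 -382.8  105.1] F tool [1.4 0.2 1.7] w 0.0 q [ 0.62 -0.3   0.07  2.45 -0.52  0.51 -0.75]
(-52.0, -55.0, 120.0) shift [-0.0079 -0.328  -0.0057] turn [-0.027  0.014 -0.019] world [0.478 0.071 0.13 ]
```

{"fn": "arm_command", "kwargs": {
  "plan": "0 -0.06 -0.03 0 0 0 1;0 -0.12 -0.03 0 0 0 1;-0.005 -0.18 -0.02 0 0 0 1;-0.008 -0.24 -0.01 -0.027 0.014 -0.019 1;-0.008 -0.3 -0.006 -0.027 0.014 -0.019 1;-0.008 -0.328 -0.006 -0.027 0.014 -0.019 1;-0.008 -0.328 -0.006 -0.027 0.014 -0.019 1;-0.008 -0.328 -0.006 -0.027 0.014 -0.019 1"
}}

```text
clock: 3.4
tcp_pos: [0.4752, 0.0769, 0.1309]
tool_rot: [0.947, -0.114, 0.298, 0.036]
wrist_force: [0.5, 0.0, 1.3]
gripper_width: -0.0001
gripper_force: 0.0
```

```bash
python3 go.py -52,-55,120 -52,-55,70 -52,-55,22
python3 - <<'E'
from h import *
snap('wrist','w1')
E
```

```text
t 3.4 panel pos mm [-54.8 -49.5 123.1] F tool [ 1.1 -0.2 -0.8] w -0.0 q [-0.07 -0.29 -0.39  2.41  0.51  0.59 -2.65]
(-52.0, -55.0, 120.0) shift [0.0027 0.0056 0.0031] turn [-0.007  0.001  0.009] world [0.478 0.071 0.13 ]
(-52.0, -55.0, 70.0) shift [0.0028 0.0059 0.0531] turn [-0.007  0.001  0.009] world [0.506 0.063 0.089]
(-52.0, -55.0, 22.0) shift [0.0028 0.0063 0.1011] turn [-0.007  0.001  0.009] world [0.532 0.057 0.05 ]
```

View pics/w1.png

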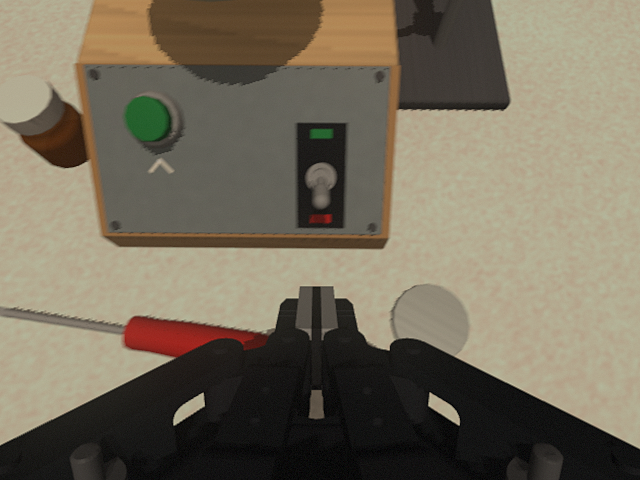

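The wrist view shows the panel square on: jog button at (148,119), lever tip at (321,203) leaning to red (off), panel corners (80,66), (399,66), (388,237) and (105,237). I'll refine the pose from these.

```bash
cat > fit2.py <<'E'
from fit import *
obs=[(J,(148,119)),(tip(0),(321,205)),(pan(56,99,0),(80,66)),(pan(56,-99,0),(399,66)),(pan(-56,-99,0),(388,237)),(pan(-56,99,0),(105,237))]
k=arm.calibration('wrist');q0=np.load('q.npy')
f=lambda q:np.concatenate([proj(k,rigw(p,q))-u for p,u in obs])
print(np.round(f(q0).reshape(-1,2),1).tolist())
q=least_squares(f,q0).x;print(q0,q,np.round(f(q).reshape(-1,2),1).tolist())
np.save('q.npy',(q+0*q0))
E
python3 fit2.py; python3 go.py -54,-55,70 -54,-55,22
```

```text
[[5.3, -2.8], [7.6, -2.2], [10.7, -4.9], [-0.6, -2.1], [-0.3, -4.2], [9.1, -7.4]]
[ 0.69231621  0.07221009 -0.25122522] [ 0.69015629  0.07687829 -0.24309673] [[-0.9, 2.1], [2.9, 2.1], [3.8, 0.1], [-6.0, 0.8], [-4.1, -1.0], [4.2, -2.2]]
t 3.45 panel pos mm [-52.1 -49.8 122. ] F tool [-0.5 -2.7 -1. ] w 0.0 q [-0.07 -0.29 -0.39  2.41  0.51  0.59 -2.65]
(-54.0, -55.0, 70.0) shift [-0.0019  0.0055  0.0519] turn [-0.005  0.     0.004] world [0.502 0.067 0.088]
(-54.0, -55.0, 22.0) shift [-0.0019  0.0057  0.0999] turn [-0.005  0.     0.004] world [0.529 0.06  0.049]
```

{"fn": "arm_command", "kwargs": {
  "plan": "-0.001 0.002 0.01 0 0 0 1;-0.002 0.005 0.025 0 0 0 1;-0.002 0.0055 0.04 0 0 0 1;-0.002 0.0055 0.055 0 0 0 1;-0.002 0.0055 0.07 0 0 0 1;-0.002 0.0055 0.085 0 0 0 1;-0.002 0.0057 0.098 0 0 0 1;-0.002 0.0057 0.098 0 0 0 1"
}}

```text
clock: 4.45
tcp_pos: [0.5193, 0.0435, 0.0576]
tool_rot: [0.947, -0.121, 0.295, 0.036]
wrist_force: [-0.3, -0.4, 0.4]
gripper_width: -0.0001
gripper_force: 0.0
```

```bash
python3 go.py -40,-55,22 -27,-55,22
python3 - <<'E'
from h import *
snap('wrist','w2')
E
```

```text
t 4.45 panel pos mm [-52.9 -73.5  32.3] F tool [ 0.1  0.5 -0.5] w -0.0 q [ 1.09 -0.13 -1.38  2.39  0.62  0.32 -2.69]
(-40.0, -55.0, 22.0) shift [ 0.0127 -0.0187  0.0101] turn [ 0.003  0.006 -0.01 ] world [0.54  0.058 0.057]
(-27.0, -55.0, 22.0) shift [ 0.0257 -0.0188  0.01  ] turn [ 0.003  0.006 -0.01 ] world [0.55  0.055 0.064]
```

View pics/w2.png

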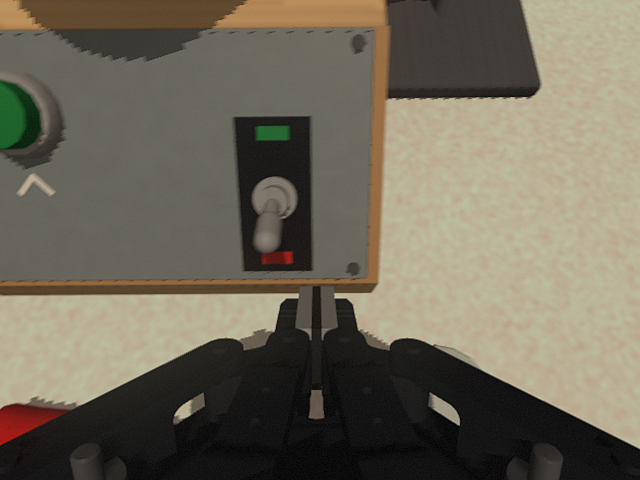

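The joints are drifting to their limits, because at J7≈0 the fingers' closing line is radial. I'll back off and turn the hand −90° about the tool axis, so that tool y points up the slope and the wrist sits near neutral.

```bash
sed -i 's/Rz@np.c_\[Rp\[:,0\],-Rp\[:,1\],-Rp\[:,2\]\]/Rz@np.c_[Rp[:,1],Rp[:,0],-Rp[:,2]]/' go.py; python3 go.py -40,-55,110
```

```text
t 4.5 panel pos mm [-53.6 -70.2  32.9] F tool [-0.  -1.1 -0.8] w -0.0 q [ 1.09 -0.13 -1.38  2.38  0.62  0.32 -2.69]
(-40.0, -55.0, 110.0) shift [ 0.0131 -0.0153 -0.0772] turn [-0.005  0.004 -1.505] world [0.491 0.07  0.129]
```

{"fn": "arm_command", "kwargs": {
  "plan": "0.005 -0.005 -0.02 0 0 0 1;0.01 -0.01 -0.04 0 0 -0.1 1;0.01 -0.015 -0.06 0 0 -0.25 1;0.01 -0.018 -0.075 0 0 -0.4 1;0.01 -0.018 -0.078 0 0 -0.55 1;0.01 -0.018 -0.078 0 0 -0.7 1;0.01 -0.018 -0.078 0 0 -0.85 1;0.01 -0.018 -0.078 0 0 -0.99 1"
}}

```text
clock: 5.5
tcp_pos: [0.4878, 0.0786, 0.1278]
tool_rot: [0.878, 0.374, 0.24, 0.176]
wrist_force: [-0.1, -0.1, -0.3]
gripper_width: -0.0
gripper_force: 0.0
```

```bash
python3 go.py -58,-55,110
```

```text
t 5.5 panel pos mm [-44.6 -47.  112.2] F tool [-0.2 -0.2  0.2] w -0.0 q [ 0.19 -0.28 -0.61  2.38  0.4   0.54 -1.5 ]
(-58.0, -55.0, 110.0) shift [-0.0136 -0.0076  0.0022] turn [-0.007 -0.005 -0.502] world [0.476 0.073 0.118]
```

{"fn": "arm_command", "kwargs": {
  "plan": "-0.005 -0.002 0 0 0 -0.15 1;-0.01 -0.005 0 0 0 -0.3 1;-0.012 -0.006 0.01 0 0 -0.45 1;-0.012 -0.006 0.03 -0.007 -0.005 -0.502 1;-0.012 -0.006 0.05 -0.007 -0.005 -0.502 1;-0.012 -0.006 0.07 -0.007 -0.005 -0.502 1;-0.012 -0.006 0.09 -0.007 -0.005 -0.502 1;-0.012 -0.006 0.09 -0.007 -0.005 -0.502 1"
}}

```text
clock: 6.5
tcp_pos: [0.5263, 0.0611, 0.0458]
tool_rot: [0.753, 0.586, 0.185, 0.235]
wrist_force: [-0.4, -1.1, 0.7]
gripper_width: 0.0002
gripper_force: 0.0
```

```bash
python3 go.py -40,-55,22 -27,-55,22
python3 - <<'E'
from h import *
a=snap('wrist');b=snap('side')[210:330,230:350]
cv2.imwrite('pics/w3.png',np.hstack([cv2.resize(a,(400,300)),cv2.resize(b,(300,300),interpolation=2)])[:,:,::-1])
E
```

```text
t 6.5 panel pos mm [-57.5 -54.7  21.2] F tool [-1.2  0.3 -0.6] w 0.0 q [ 0.23  0.01 -0.62  2.38  1.    0.42 -1.51]
(-40.0, -55.0, 22.0) shift [-0.0002  0.0175 -0.0009] turn [-0.003  0.001 -0.006] world [0.54  0.058 0.057]
(-27.0, -55.0, 22.0) shift [-0.0001  0.0305 -0.0009] turn [-0.003  0.001 -0.006] world [0.55  0.055 0.064]
```

View pics/w3.png

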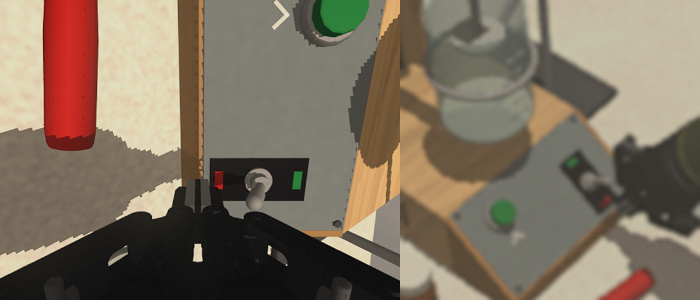

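The fingers stand below the lever on the red side and are aligned with it. I'll push up the slope.

{"fn": "arm_command", "kwargs": {
  "plan": "0 0.006 0 0 0 0 1;0 0.01 0 0 0 0 1;0 0.014 0 0 0 0 1;0 0.018 0 0 0 0 1;0 0.021 0 0 0 0 1;0 0.024 0 0 0 0 1;0 0.026 0 0 0 0 1;0 0.026 0 0 0 0 1"
}}

```text
clock: 7.6
tcp_pos: [0.5487, 0.0538, 0.0628]
tool_rot: [0.754, 0.584, 0.186, 0.237]
wrist_force: [1.0, -0.4, -0.1]
gripper_width: 0.0002
gripper_force: 0.0
```

```bash
python3 go.py -27,-55,22
python3 - <<'E'
from h import *
a=snap('wrist')[200:400,260:560];b=snap('side')[230:310,260:340]
cv2.imwrite('pics/w4.png',np.hstack([cv2.resize(a,(450,300)),cv2.resize(b,(300,300),interpolation=2)])[:,:,::-1])
E
```

```text
t 7.6 panel pos mm [-28.5 -56.4  21.6] F tool [-0.1  0.8  0.7] w 0.0 q [ 0.25  0.01 -0.61  2.34  0.93  0.43 -1.4 ]
(-27.0, -55.0, 22.0) shift [ 0.0014  0.0015 -0.0004] turn [ 0.001  0.002 -0.009] world [0.55  0.055 0.064]
```

View pics/w4.png

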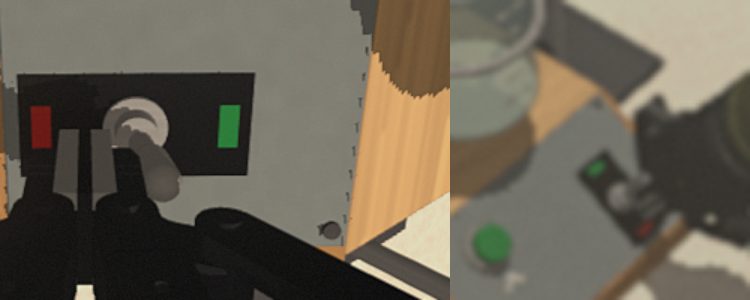

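The lever has moved past centre but may not be fully over, so I'll push a little further and then back off.

{"fn": "arm_command", "kwargs": {
  "plan": "0.001 0.002 0 0 0 0 1;0.001 0.004 0 0 0 0 1;0.001 0.006 0 0 0 0 1;0.001 0.007 0 0 0 0 1;0.001 0.008 0 0 0 0 1;0.001 0.008 0 0 0 0 1;0.001 0.003 0 0 0 0 1;0.001 -0.004 0 0 0 0 1"
}}

```text
clock: 8.7
tcp_pos: [0.5445, 0.0557, 0.0595]
tool_rot: [0.754, 0.584, 0.185, 0.237]
wrist_force: [-0.7, 0.6, -0.1]
gripper_width: -0.0
gripper_force: 0.0
```

```bash
python3 go.py 21,55,45
python3 - <<'E'
from h import *
a=snap('wrist')[200:400,260:560];b=snap('side')[230:310,260:340]
cv2.imwrite('pics/w5.png',np.hstack([cv2.resize(a,(450,300)),cv2.resize(b,(300,300),interpolation=2)])[:,:,::-1])
E
```

```text
t 8.7 panel pos mm [-34.1 -55.6  21.4] F tool [ 0.4 -0.8 -0.4] w -0.0 q [ 0.24  0.02 -0.61  2.34  0.94  0.43 -1.42]
(21.0, 55.0, 45.0) shift [ 0.1111  0.054  -0.0239] turn [-0.001  0.003 -0.009] world [0.602 0.155 0.11 ]
```

View pics/w5.png

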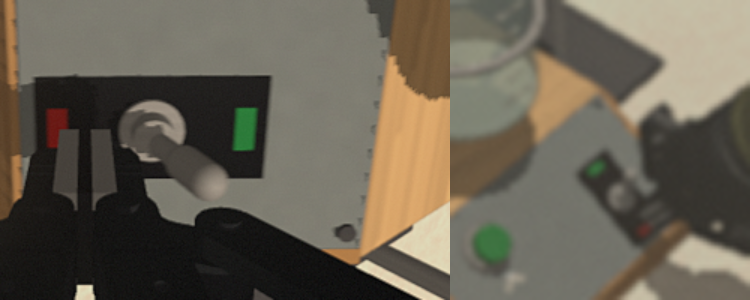

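The lever is now clearly leaning to green (on), tip at (210,185) in the crop. Next I raise the hand and move over the jog button.

{"fn": "arm_command", "kwargs": {
  "plan": "0 -0.003 -0.025 0 0 0 1;0 -0.003 -0.045 0 0 0 1;0.04 0.015 -0.045 0 0 0 1;0.08 0.035 -0.04 0 0 0 1;0.111 0.053 -0.03 0 0 0 1;0.111 0.054 -0.02 0 0 0 1;0.111 0.054 -0.012 0 0 0 1;0.111 0.054 -0.012 0 0 0 1"
}}

```text
clock: 9.8
tcp_pos: [0.6076, 0.1518, 0.0992]
tool_rot: [0.755, 0.584, 0.184, 0.237]
wrist_force: [-0.7, 0.1, -0.4]
gripper_width: 0.0001
gripper_force: 0.0
```

```bash
python3 go.py 22,55,19 22,55,10
python3 - <<'E'
from h import *
a=snap('wrist');b=snap('side')[210:330,230:350]
cv2.imwrite('pics/w6.png',np.hstack([cv2.resize(a,(400,300)),cv2.resize(b,(300,300),interpolation=2)])[:,:,::-1])
E
```

```text
t 9.8 panel pos mm [19.9 52.9 32.1] F tool [-0.1 -0.8 -0.1] w 0.0 q [ 0.16  0.17 -0.72  2.11  0.95  0.66 -1.48]
(22.0, 55.0, 19.0) shift [0.0022 0.0021 0.0131] turn [-0.003  0.005 -0.009] world [0.617 0.152 0.09 ]
(22.0, 55.0, 10.0) shift [0.0023 0.0021 0.0221] turn [-0.003  0.005 -0.009] world [0.622 0.15  0.082]
```

View pics/w6.png

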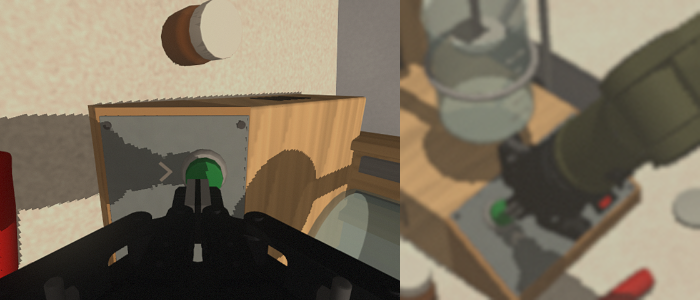

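{"fn": "arm_command", "kwargs": {
  "plan": "0.001 0.001 0.005 0 0 0 1;0.002 0.002 0.01 0 0 0 1;0.002 0.002 0.015 0 0 0 1;0.002 0.002 0.019 0 0 0 1;0.002 0.002 0.0215 0 0 0 1;0.002 0.002 0.0225 0 0 0 1;0.002 0.002 0.0225 0 0 0 1;0.002 0.002 0.0225 0 0 0 1"
}}

```text
clock: 10.9
tcp_pos: [0.6232, 0.152, 0.0837]
tool_rot: [0.754, 0.584, 0.185, 0.237]
wrist_force: [-3.0, -0.2, 2.7]
gripper_width: 0.0001
gripper_force: 2.1
```

```bash
python3 go.py
python3 - <<'E'
from h import *
a=cv2.imread('pics/side0.png')[:,:,::-1][120:260,190:300];b=snap('side')[120:260,190:300]
# lift rise: vertical shift of the arm end (black block/rod)
p=a[65:80,55:80];r=cv2.matchTemplate(b,np.ascontiguousarray(p),cv2.TM_CCOEFF_NORMED);print(cv2.minMaxLoc(r),'was (55,65)')
E
```

```text
t 10.9 panel pos mm [23.3 56.8 10.7] F tool [-1.  -0.8 -3.9] w 0.0 q [ 0.14  0.23 -0.69  2.09  1.02  0.66 -1.53]
(-0.8591594099998474, 0.9786105751991272, (44, 72), (55, 63)) was (55,65)
```

The lift is rising. I'll press about 2 mm deeper so the button is surely fully down, and hold.

{"fn": "arm_command", "kwargs": {
  "plan": "0 -0.001 0.002 0 0 0 1;0 -0.001 0.0025 0 0 0 1;0 -0.001 0.0025 0 0 0 1;0 -0.001 0.0025 0 0 0 1;0 -0.001 0.0025 0 0 0 1;0 -0.001 0.0025 0 0 0 1;0 -0.001 0.0025 0 0 0 1;0 -0.001 0.0025 0 0 0 1"
}}

```text
clock: 11.95
tcp_pos: [0.6241, 0.1518, 0.0824]
tool_rot: [0.754, 0.584, 0.185, 0.238]
wrist_force: [-11.7, -0.9, 13.5]
gripper_width: 0.0002
gripper_force: 8.9
```

```bash
cat > rise.py <<'E'
from h import *
a=cv2.imread('pics/side0.png')[:,:,::-1][100:260,190:300];b=snap('side')[100:260,190:300]
p=np.ascontiguousarray(a[85:100,55:80]);r=cv2.matchTemplate(b,p,cv2.TM_CCOEFF_NORMED);print(cv2.minMaxLoc(r),'was (55,85)')
k=arm.calibration('side')
from fit import *
q=np.load('q.npy')
for d in(0,.03,.06):print(proj(k,rigw(np.array([-.015,0,.33+d]),q)))
E
python3 go.py; python3 rise.py
```

```text
t 11.95 panel pos mm [23.3 56.8  9.2] F tool [ -3.8  -1.3 -17.4] w 0.0 q [ 0.14  0.23 -0.69  2.09  1.03  0.66 -1.54]
(-0.847578227519989, 0.8882479071617126, (45, 89), (54, 78)) was (55,85)
[257.39625221 202.97718726]
[256.23075115 193.39020711]
[255.02706603 183.48913908]
```

{"fn": "arm_command", "kwargs": {
  "plan": "0 0 0 0 0 0 1;0 0 0 0 0 0 1;0 0 0 0 0 0 1;0 0 0 0 0 0 1;0 0 0 0 0 0 1;0 0 0 0 0 0 1;0 0 0 0 0 0 1;0 0 0 0 0 0 1"
}}

```text
clock: 13.0
tcp_pos: [0.6241, 0.1518, 0.0824]
tool_rot: [0.754, 0.584, 0.185, 0.238]
wrist_force: [-12.0, -1.7, 13.7]
gripper_width: -0.0001
gripper_force: 8.9
```

{"fn": "arm_command", "kwargs": {
  "plan": "0 0 0 0 0 0 1;0 0 0 0 0 0 1;0 0 0 0 0 0 1;0 0 0 0 0 0 1;0 0 0 0 0 0 1;0 0 0 0 0 0 1;0 0 0 0 0 0 1;0 0 0 0 0 0 1"
}}

```text
clock: 14.0
tcp_pos: [0.6241, 0.1518, 0.0824]
tool_rot: [0.754, 0.584, 0.185, 0.238]
wrist_force: [-12.2, -3.1, 15.6]
gripper_width: 0.0
gripper_force: 8.9
```

```bash
python3 go.py; python3 rise.py
```

```text
t 14.0 panel pos mm [23.3 56.8  9.2] F tool [ -6.   -0.1 -19.1] w 0.0 q [ 0.14  0.23 -0.69  2.09  1.03  0.66 -1.54]
(-0.7230240702629089, 0.791908860206604, (85, 145), (53, 68)) was (55,85)
[257.39625221 202.97718726]
[256.23075115 193.39020711]
[255.02706603 183.48913908]
```

It has risen about 52 mm. I'll hold 0.5 s more, then let go.

{"fn": "arm_command", "kwargs": {
  "plan": "0 0 0 0 0 0 1;0 0 0 0 0 0 1;0 0 0 0 0 0 1;0 0 0 0 0 0 1;0 0 -0.02 0 0 0 1;0 0 -0.04 0 0 0 1;0 0 -0.045 0 0 0 1;0 0 -0.045 0 0 0 1"
}}

```text
clock: 15.05
tcp_pos: [0.5992, 0.1581, 0.1179]
tool_rot: [0.754, 0.584, 0.185, 0.237]
wrist_force: [0.2, 1.0, -0.0]
gripper_width: -0.0002
gripper_force: 0.0
```

```bash
python3 rise.py; python3 go.py 24,-55,65 24,-55,22
```

```text
(-0.7309417128562927, 0.7607661485671997, (85, 145), (83, 80)) was (55,85)
[257.39625221 202.97718726]
[256.23075115 193.39020711]
[255.02706603 183.48913908]
t 15.1 panel pos mm [22.3 56.6 52.6] F tool [-0.   0.1 -0.1] w 0.0 q [ 0.17  0.13 -0.74  2.1   0.88  0.68 -1.43]
(24.0, -55.0, 65.0) shift [-0.1116  0.0028 -0.0121] turn [-0.001  0.003 -0.009] world [0.567 0.051 0.129]
(24.0, -55.0, 22.0) shift [-0.1115  0.0028  0.0309] turn [-0.001  0.003 -0.009] world [0.591 0.045 0.093]
```

{"fn": "arm_command", "kwargs": {
  "plan": "-0.02 -0.012 -0.012 0 0 0 1;-0.055 -0.012 -0.012 0 0 0 1;-0.09 -0.008 -0.012 0 0 0 1;-0.1115 0.003 -0.012 0 0 0 1;-0.1115 0.003 -0.01 0 0 0 1;-0.1115 0.003 0.005 0 0 0 1;-0.1115 0.003 0.02 0 0 0 1;-0.1115 0.003 0.03 0 0 0 1"
}}

```text
clock: 16.1
tcp_pos: [0.5902, 0.0469, 0.0931]
tool_rot: [0.754, 0.585, 0.185, 0.235]
wrist_force: [0.1, 0.1, 0.3]
gripper_width: -0.0002
gripper_force: 0.0
```

```bash
python3 go.py -6,-55,22 -9,-55,22
python3 - <<'E'
from h import *
a=snap('wrist');b=snap('side')[120:320,200:350]
cv2.imwrite('pics/w7.png',np.hstack([cv2.resize(a,(400,300)),cv2.resize(b,(225,300),interpolation=2)])[:,:,::-1])
E
```

```text
t 16.1 panel pos mm [ 23.1 -53.1  22.3] F tool [ 0.1  0.2 -0.2] w -0.0 q [ 0.33  0.04 -0.65  2.23  0.8   0.47 -1.21]
(-6.0, -55.0, 22.0) shift [-0.0021 -0.0291  0.0004] turn [-0.002  0.001 -0.008] world [0.567 0.051 0.076]
(-9.0, -55.0, 22.0) shift [-0.0021 -0.0321  0.0004] turn [-0.002  0.001 -0.008] world [0.564 0.051 0.074]
```

View pics/w7.png

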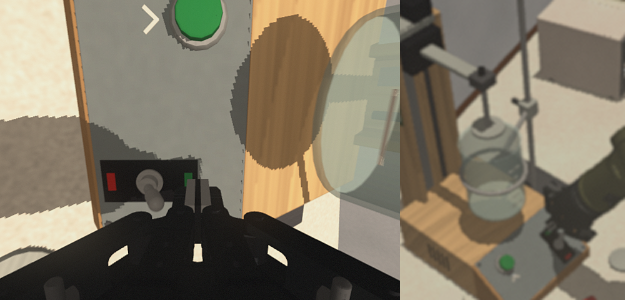

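The plate is up at the rim and the button is out. The fingers stand on the green side of the lever, so I push down the slope.

{"fn": "arm_command", "kwargs": {
  "plan": "-0.001 -0.008 0 0 0 0 1;-0.002 -0.014 0 0 0 0 1;-0.002 -0.02 0 0 0 0 1;-0.002 -0.025 0 0 0 0 1;-0.002 -0.029 0 0 0 0 1;-0.002 -0.032 0 0 0 0 1;-0.002 -0.034 0 0 0 0 1;-0.002 -0.02 0 0 0 0 1"
}}

```text
clock: 17.2
tcp_pos: [0.573, 0.0473, 0.0826]
tool_rot: [0.754, 0.584, 0.185, 0.236]
wrist_force: [0.2, -0.0, -0.7]
gripper_width: -0.0004
gripper_force: 0.0
```

{"fn": "arm_command", "kwargs": {
  "plan": "0 0.01 0 0 0 0 1;0 0.01 -0.02 0 0 0 1;0 0.01 -0.045 0 0 0 1;0 0 -0.06 0 0 0 1;0 -0.02 -0.07 0 0 0 1;0 -0.04 -0.08 0 0 0 1;0 -0.05 -0.08 0 0 0 1;0 -0.05 -0.08 0 0 0 1"
}}

```text
clock: 18.2
tcp_pos: [0.4891, 0.0691, 0.1193]
tool_rot: [0.754, 0.584, 0.185, 0.236]
wrist_force: [0.1, 1.3, 1.2]
gripper_width: -0.0
gripper_force: 0.0
```

```bash
python3 go.py -6,-55,22; python3 rise.py
python3 - <<'E'
from h import *
a=snap('wrist');b=snap('side')[120:320,200:350]
cv2.imwrite('pics/w8.png',np.hstack([cv2.resize(a,(533,400)),cv2.resize(b,(225,400),interpolation=2)])[:,:,::-1])
E
```

```text
t 18.2 panel pos mm [-46.5 -55.9 103.1] F tool [ 1.3  0.5 -1.1] w -0.0 q [ 0.26 -0.27 -0.66  2.39  0.42  0.51 -0.99]
(-6.0, -55.0, 22.0) shift [0.0015 0.0406 0.0811] turn [-0.001  0.003 -0.008] world [0.567 0.051 0.076]
(-0.7179805636405945, 0.7608346343040466, (37, 70), (83, 80)) was (55,85)
[257.39625221 202.97718726]
[256.23075115 193.39020711]
[255.02706603 183.48913908]
```

View pics/w8.png

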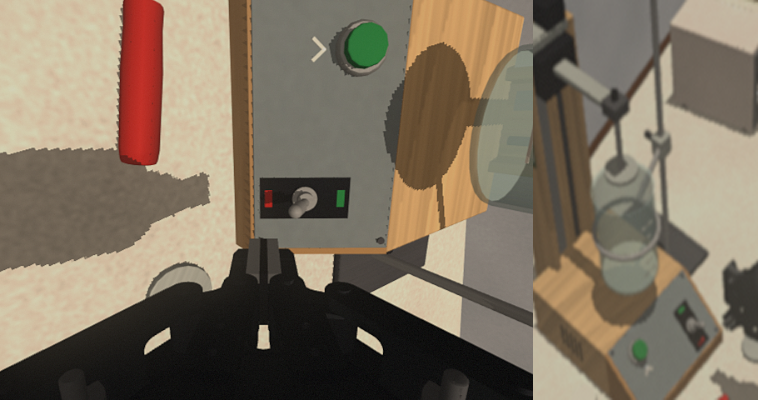

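Run:
```python
from fit import *
k=arm.calibration('wrist');q=np.load('q.npy');b=proj(k,rigw(pan(-15,-55,10),q))
for a in(0,.2,.4,.8):
    v=proj(k,rigw(tip(a),q));print(a,np.round(v),np.round(v-b))
k=arm.calibration('side')
z=[proj(k,rigw(np.array([-.015,0,h]),q))[1] for h in np.arange(.33,.5,.01)];print(np.interp([171.5,193],z[::-1],np.arange(.33,.5,.01)[::-1]))
```

```text
0 [349. 254.] [-16.  14.]
0.2 [360. 255.] [-5. 15.]
0.4 [372. 256.] [ 7. 16.]
0.8 [393. 254.] [28. 14.]
[0.42504324 0.36119523]
```

The lever's offset from the bush matches the off end, the rise is about 62 mm, and the hand is clear of everything. I'm handing in.

```bash
python3 -c "
from rig import arm
print(arm.hand_in())"
```

```text
the job is handed in; nothing more can be done
None
```

I handed the job in after switching the drive on, jogging the plate up about 62 mm by camera estimate, letting the button go, and switching the drive off; the hand-in returned no verdict.

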